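# Start the vibrating table with its pull-turn-push knob

### The arm

A 6-joint arm with a two-finger parallel gripper is mounted at the origin on the work surface. World frame = base frame: x ahead of the robot, y to its left, z up, the work surface at z = 0. Lengths are in m, angles in rad, forces in N, time in s.
With the tool pointing down it reaches from about 0.35 to 0.85 m from the base axis. Payload 8.1 kg.
Tool frame: the origin (TCP) lies on the mounting face of the last link; the fingertips stand 186 mm ahead of it and the grasp point (between the pads) lies 167 mm ahead of it; z points along the fingers, y is the line along which they close (so a half turn about z gives the same grasp; the last joint's range is limited). The gripper opens to 93 mm and grips with 3 to 60 N. Pads are 15 mm wide; open, the fingers measure 128 mm over their backs; the gripper's body (75 mm by 188 mm) begins 65 mm behind the grasp point.
Start: joints at [1.117, 0.13, 1.488, -0, 1.523, -0.085], TCP at [0.216, 0.56, 0.405] pointing down, gripper open.
Joint ranges: [-2.96, 2.96], [-0.89, 2.26], [0.02, 2.5], [-1.34, 4.48], [0, 2.73], [-2.66, 2.66]. Speed limits (rad/s): [2.39, 2.39, 2.79, 3.14, 3.14, 3.14].

### API

Orientations are given as a rotation vector (axis times angle).
In Python, from plant import read_state, read_camera, camera_params, close_job gives the robot as it stands. The module is installed in compiled form; this text tells all that it offers.
- The arm moves only by the tool servo_tool, never from a script. Its argument "increments" is a list of rows, each an object with "slide": the shift along the tool's x, y, z in mm, a list of three; "dr": the turn, a rotation vector about the tool's x, y, z in rad, a list of three; "jaw": the closure, from 0 (fully open) to 1 (shut). In form: [{"slide": [x, y, z], "dr": [ax, ay, az], "jaw": jaw}, ...]. A call has 1 to 20 rows; each row is the pose to reach, as a shift and turn from the pose commanded when the call began, along the tool's axes at that moment; what a row does not reach only later rows make up. A row lasts 1/10 s, in which the tool goes at most 50 mm and 8.59 degrees, less where a joint would pass 70% of its speed; a pose out of reach is approached as far as the arm can. A call with a gripper value outside its range is refused whole. The fingers move at their own pace and stop on an object; "force" is the grip in N (left out, the last holds). Time passes only in rows, so rows that repeat a pose let the fingers close. It gives the time, the measured TCP pose, the force, the opening and the grip force at its end, in the units of the state.
- read_state(): the state, without advancing time (a new reading comes with each control period).
- read_camera(name): name is "side" or "top"; returns (picture, depth): 400x640x3 uint8, red, green, blue; 400x640 float32, m along the optical axis (not along the pixel's ray), 0 where there is no reading.
- camera_params(name): a dict with "fx", "fy", "cx", "cy" (pixels), "rvec" (rotation vector, rad) and "tvec" (3), from world to camera coordinates, as OpenCV has them. Camera axes: x right, y down, z forward; pixel columns grow to the right and rows downward; lengths in m; the calibration is good to about 2 mm. A picture is of the moment at which its call begins. camera_params takes no time and is no camera call.
- close_job(): hands the job in; it is judged then, once.
The state is a dict: "t": time; "q": joint angles; "dq": joint speeds; "joint_torque": joint torques, N m; "tool_pos": TCP position; "orientation": TCP orientation; "force": force on the tool from outside, world axes, zero at the start; "wrist_torque": the same for the moment, N m; "opening": finger opening in m; "gripper_force": force on a finger pad.
Only numpy, scipy, OpenCV 4.12 (cv2) and the standard library are available. Lean on these libraries where they do the work, as an engineer would, in place of code of your own. Each camera call takes 0.05 s, during which the arm holds its last target. There are 200 camera calls.

### The job

Start the plaster mould shaking: pull the black knob on the vibrating table straight up to unlock it, turn it clockwise until its pointer is at the brass tab on the scale, feel for the catch just there and press the knob gently back down until it is fully home, then let go. The catch gives a little under the knob where it is not lined up, so never ram it; leave the mould and the tools lying around where they are.

Things in the scene. Friction and masses are not known exactly. Their poses are not given: they have to be found in the camera images.
- dial_grip (a point): Grip point of the black knob, on its vertical axis: an upright bar 54 mm long, 14 mm wide, 34 mm tall on a disc of 34 mm radius. The point is 12 mm below the bar's top, 22 mm above the disc. x runs along the bar to the pointer end (white line, small nose on the disc), z is up. Take the bar across its 14 mm width from above. The knob stays where it is left.
- dial_nose (a point): The tip of the knob's pointer nose, 42 mm from the knob's axis along the bar's length; same axes as the grip point, so x is the pointer's direction.
- stem (a joint): How far the knob is pulled up, m: 0 fully home, 0.014 upper stop; friction about 3 N, no spring. Below 0.009 it cannot turn at the start, above it turns freely. Let down beside the slot near the tab, it lands at 0.009 on a sprung plate that yields from 4 N on at 3 N/mm for 5 mm, then is rigid. Over the slot it goes down to 0 against friction alone, and stops firmly.
- dial (a joint): The knob's turn in rad, 0 at the rest position as found, growing clockwise seen from above (stop at 1.8). Turning takes about 0.05 N m.
- tab: Brass tab on the aluminium scale round the knob, 0.9 to 1.2 rad clockwise of the pointer's rest. Origin on the knob's axis at the scale's face; x points level from the axis to the tab. The hidden catch plate belongs to it: its one slot lies up to 0.16 rad either side of the tab's direction and takes the knob within 0.03 rad of its middle; sideways it does not give. Over 30 N on it ruins it.
- unit: The vibrating table, fixed: grey control housing 160 x 140 mm, 75 mm tall, with the knob on its middle, and beside it (its +y side, centre 200 mm from the knob's axis) a 220 x 225 mm aluminium plate, top 95 mm high. Origin on the knob's axis at the table; z up.
- mould: Loose round plaster mould on the plate, 140 mm across, 55 mm tall, origin at the centre of its underside. Leave it.
- beaker: Loose clear plastic measuring cup, 84 mm across, 110 mm tall, on the table beyond the housing's other side; origin at the centre of its underside. Leave it.
- rib: Loose flat wooden shaping rib, about 110 x 50 x 8 mm, on the table. Leave it.
- spatula: Loose spatula lying on the table. Leave it.
- tab_top (a point): Middle of the brass tab's top, 52 mm from the knob's axis; the tab is 10 x 7 mm and 10 mm tall.

How it is judged:
On the way, in this order (a step that is already met when the one before it is completed fails the run):
1. the knob is pulled up by at least 8 mm (value of joint stem above 0.008 m), for 0.1 s.
2. while up (at least 4 mm), the knob is turned to within 0.3 rad of the tab (angle between the x axis of dial_nose and the x axis of tab, either way round below 0.3 rad and value of joint stem above 0.004 m), for 0.1 s.
At the end, for the whole second after the job is handed in: the knob is fully home (within 1.5 mm) with its pointer at the tab (within 0.25 rad), turned clockwise from its rest (value of joint stem below 0.0015 m and angle between the x axis of dial_nose and the x axis of tab, either way round below 0.25 rad and value of joint dial above 0.6 rad); the robot touches nothing.
It fails at once if the catch or the tab is pressed with more than 30 N (contact force between tab and anything else above 30 N).
It fails at once if the mould is shifted by more than 15 mm (distance of mould from where it was at the start of the episode above 0.015 m).
It fails at once if the beaker is shifted by more than 20 mm (distance of beaker from where it was at the start of the episode above 0.02 m).
It fails at once if the rib is shifted by more than 20 mm (distance of rib from where it was at the start of the episode above 0.02 m).
It fails at once if the spatula is shifted by more than 20 mm (distance of spatula from where it was at the start of the episode above 0.02 m).
It also fails if it takes over 54 s, if anything falls off the work surface, if the arm or the gripper's body presses on something with over 40 N, if the wrist force passes 120 N, or if a joint passes its speed limit or range.

## Working session

There is one attempt and no reset: what is moved stays moved. The work goes in short steps, Python scripts to look and compute and a tool call to move; the robot and the scene stay as the last step left them, time stands still between calls to the robot, and variables do not carry over. Pictures are saved under pics/ and viewed, at most 10 in all, crops included, and the job is handed in when it is done.

Besides the shell and the picture viewer there is one more tool, called after "Call:" by a JSON object that holds its "name" and its "arguments", one argument or row to a line. servo_tool: Moves the arm, as the interface text tells. Its arguments: {"type":"object","properties":{"increments":{"type":"array"},"force":{"type":"number"}},"required":["increments"]}

```bash
mkdir -p pics; cat > h.py <<'E'
import numpy as np, cv2
from plant import *
def snap(n,f):
    im,d=read_camera(n); cv2.imwrite(f'pics/{f}.png',im[:,:,::-1]); np.save(f'pics/{f}.npy',d); return im,d
def world(n,d):
    p=camera_params(n); R=cv2.Rodrigues(np.array(p['rvec'],float))[0]; t=np.array(p['tvec'],float).ravel()
    v,u=np.mgrid[:400,:640]
    c=np.stack([(u-p['cx'])/p['fx']*d,(v-p['cy'])/p['fy']*d,d],-1)
    return (c-t)@R
E
python3 - <<'E'
from h import *
for n in ('top','side'):
    im,d=snap(n,n+'0'); W=world(n,d); np.save(f'pics/{n}W.npy',W)
    p=camera_params(n);R=cv2.Rodrigues(np.array(p['rvec'],float))[0]; print(n,-R.T@np.array(p['tvec']).ravel(),p['fx'])
s=read_state();print({k:np.round(v,4) for k,v in s.items()})
E
```

```text
top [0.4314147  0.04481802 1.22571674] 464.7512143014974
side [ 0.5296241  -0.560883    0.65511514] 408.6401114201112
{'t': np.float64(0.1), 'q': array([ 1.1166,  0.1311,  1.4892, -0.    ,  1.523 , -0.0854]), 'dq': array([ 0.0003, -0.0012, -0.0045, -0.0005, -0.0011, -0.0019]), 'joint_torque': array([ 8.00000e-04, -5.61338e+01, -4.93097e+01,  7.70000e-02,
        2.90000e-02, -1.00000e-04]), 'tool_pos': array([0.2162, 0.5595, 0.4038]), 'orientation': array([-5.7590e-01, -3.0879e+00,  2.5000e-03]), 'force': array([ 0.423 , -1.0492, -0.6425]), 'wrist_torque': array([0.023 , 0.0173, 0.0129]), 'gripper_force': np.float64(0.0), 'opening': np.float64(0.0927)}
```

View pics/top0.png

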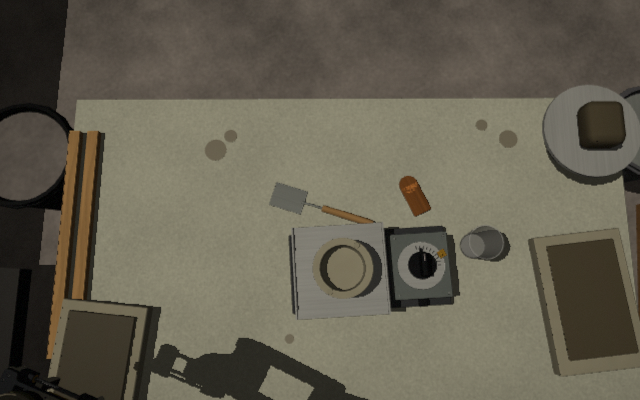

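View pics/side0.png

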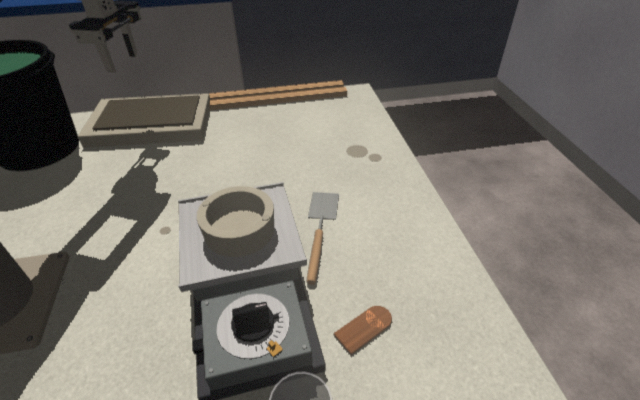

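```bash
python3 - <<'E'
from h import *
a=cv2.imread('pics/top0.png')[225:305,385:465]; b=cv2.imread('pics/side0.png')[280:390,190:330]
a=cv2.resize(a,(400,400),interpolation=cv2.INTER_CUBIC); b=cv2.resize(b,(400,314),interpolation=cv2.INTER_CUBIC)
b=cv2.copyMakeBorder(b,0,86,0,0,0); cv2.imwrite('pics/crop0.png',cv2.convertScaleAbs(np.hstack([a,b]),alpha=1.6))
W=np.load('pics/topW.npy'); im=cv2.imread('pics/top0.png').astype(int)
r=W[225:305,385:465]
z=r[...,2]
P=r[(z>0.098)&(z<0.2)]; print(len(P),np.percentile(z,[5,50,90,99,100]))
for lo,hi in((.07,.08),(.08,.09),(.09,.1),(.1,.11),(.11,.12),(.12,.13)):
    m=(z>lo)&(z<hi); print(lo,m.sum(),r[m].mean(0) if m.any() else '')
m=z>0.105
if m.any():
    Q=r[m]; c=cv2.minAreaRect((Q[:,:2]*1000).astype(np.float32)); print(c)
s=np.load('pics/sideW.npy'); q=s[280:390,190:330]; zz=q[...,2]; m=(zz>0.108)&(zz<.14)&(q[...,1]<0)
print(cv2.minAreaRect((q[m][:,:2]*1000).astype(np.float32)),zz[m].max(),m.sum())
# housing top
m=(abs(z-.075)<.006); print('house',cv2.minAreaRect((r[m][:,:2]*1000).astype(np.float32)))
for n,sub in(('top',(im,W)),('side',(cv2.imread('pics/side0.png').astype(int),s))):
    I,w=sub; m=(I[...,2]-I[...,0]>60)&(w[...,2]>.07)&(w[...,2]<.12)
    if n=='top': m[:, :400]=0
    print(n,'brass',m.sum(),np.median(w[m],0))
E
```

```text
264 [-0.00166502  0.07386208  0.08605648  0.12145437  1.22571674]
0.07 2961 [ 0.48282875 -0.18564519  0.07547799]
0.08 542 [ 0.48511611 -0.18616581  0.08533229]
0.09 139 [ 0.44694715 -0.1246937   0.09522617]
0.1 77 [ 0.45902687 -0.12397437  0.10303767]
0.11 60 [ 0.48583007 -0.18498127  0.11743988]
0.12 89 [ 0.48352632 -0.18702967  0.12172634]
((472.2230529785156, -73.28011322021484), (54.74064636230469, 243.83071899414062), 6.40915584564209)
((512.9235229492188, -259.5037536621094), (59.149818420410156, 179.05821228027344), 25.419879913330078) 0.12231003512325239 530
house ((484.646240234375, -186.86810302734375), (160.0587158203125, 141.02781677246094), 3.8315534591674805)
top brass 47 [ 0.51380766 -0.23778907  0.08017152]
side brass 129 [ 0.51252208 -0.23878084  0.07833833]
```

View pics/crop0.png

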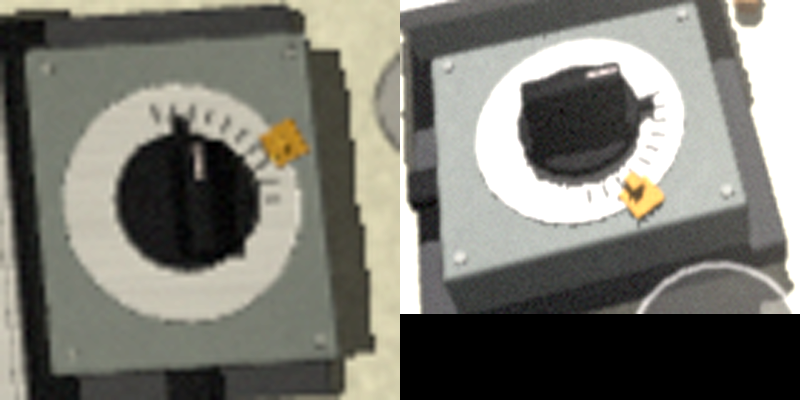

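```bash
python3 - <<'E'
from h import *
c0=np.array([.4845,-.1865])
A=[]
for n in('top','side'):
    w=np.load(f'pics/{n}W.npy'); I=cv2.imread(f'pics/{n}0.png').astype(int)
    rad=np.hypot(w[...,0]-c0[0],w[...,1]-c0[1]); z=w[...,2]
    P=w[(rad<.035)&(z>.117)&(z<.13)]
    q=cv2.minAreaRect((P[:,:2]*1000).astype(np.float32)); 
    C=np.cov(P[:,:2].T); e,v=np.linalg.eigh(C); a=v[:,1]*np.sign(v[0,1])
    print(n,len(P),P.mean(0),'PCA deg',np.degrees(np.arctan2(a[1],a[0])),q,np.median(P[:,2]))
    m=(I[...,2]-I[...,0]>60)&(rad<.08)&(z>.07)
    b=w[m]; t=b[b[:,2]>.083]; print('brass',len(b),b.mean(0),len(t),t.mean(0) if len(t) else '', np.percentile(b[:,2],[5,50,95]))
    m=(rad>.0355)&(rad<.046)&(I.sum(2)<110)&(z>.07)&(z<.1); print('nose/dark',m.sum(),[np.round(x,3).tolist() for x in w[m][:25]])
    sc=(I.min(2)>100)&(rad<.07)&(z>.07)&(z<.09); print('scale',w[sc].mean(0),cv2.minEnclosingCircle((w[sc][:,:2]*1000).astype(np.float32)))
    if n=='top':
        m=(rad<.07)&(z<.1)&(z>.06); 
E
```

```text
top 130 [ 0.48482428 -0.18669958  0.1207982 ] PCA deg 3.383016051346739 ((485.29302978515625, -186.82058715820312), (52.156036376953125, 14.747939109802246), 2.9331603050231934) 0.12068578302940172
brass 47 [ 0.51368192 -0.23766642  0.08079809] 12 [ 0.51027368 -0.23320732  0.0865958 ] [0.0759287  0.08017152 0.08824004]
nose/dark 19 [[0.526, -0.185, 0.084], [0.523, -0.185, 0.084], [0.523, -0.188, 0.085], [0.521, -0.186, 0.082], [0.521, -0.187, 0.088], [0.522, -0.192, 0.074], [0.514, -0.208, 0.077], [0.512, -0.211, 0.077], [0.509, -0.213, 0.075], [0.507, -0.215, 0.078], [0.504, -0.217, 0.079], [0.5, -0.22, 0.075], [0.497, -0.223, 0.076], [0.494, -0.222, 0.08], [0.492, -0.222, 0.077], [0.475, -0.222, 0.075], [0.473, -0.221, 0.077], [0.463, -0.216, 0.078], [0.461, -0.214, 0.077]]
scale [ 0.48061618 -0.18296357  0.07693595] ((485.0458984375, -187.15367126464844), 57.636512756347656)
side 276 [ 0.48359926 -0.19005356  0.11958836] PCA deg 3.9164657432626284 ((483.6656799316406, -189.24478149414062), (53.31719207763672, 15.282052993774414), 5.335299968719482) 0.1196039445954116
brass 129 [ 0.51279135 -0.23901302  0.07953514] 24 [ 0.51001101 -0.23410354  0.0863305 ] [0.0763606  0.07833833 0.08715915]
nose/dark 39 [[0.522, -0.189, 0.083], [0.502, -0.218, 0.085], [0.458, -0.21, 0.084], [0.5, -0.219, 0.084], [0.459, -0.213, 0.085], [0.461, -0.213, 0.085], [0.462, -0.215, 0.087], [0.495, -0.221, 0.086], [0.497, -0.22, 0.084], [0.498, -0.219, 0.083], [0.461, -0.214, 0.084], [0.462, -0.215, 0.085], [0.465, -0.216, 0.086], [0.495, -0.221, 0.084], [0.465, -0.217, 0.084], [0.468, -0.218, 0.085], [0.471, -0.22, 0.087], [0.482, -0.222, 0.088], [0.483, -0.222, 0.087], [0.485, -0.222, 0.087], [0.488, -0.222, 0.085], [0.489, -0.222, 0.084], [0.49, -0.222, 0.084], [0.492, -0.221, 0.082], [0.468, -0.218, 0.083]]
scale [ 0.48227081 -0.19169263  0.0751878 ] ((484.49542236328125, -186.53720092773438), 69.98261260986328)
```

```bash
cat >> h.py <<'E'
from scipy.spatial.transform import Rotation as Ro
def go(grasp,yawdeg):
    s=read_state(); R=Ro.from_rotvec(s['orientation'])
    y=np.radians(yawdeg); x=np.array([np.cos(y),np.sin(y),0]); z=np.array([0,0,-1.]); T=Ro.from_matrix(np.stack([x,np.cross(z,x),z],1))
    t=np.array(grasp)+[0,0,.167]
    print('t',s['t'],'grasp',s['tool_pos']+R.apply([0,0,.167]),'slide mm',np.round(R.inv().apply(t-s['tool_pos'])*1000,2),'dr',np.round((R.inv()*T).as_rotvec(),4),'F',np.round(s['force'],2),'Mz',np.round(s['wrist_torque'],2),'q6',round(float(s['q'][5]),3))
E
python3 -c "
from h import *
go([.485,-.187,.22],183.7)"
```

```text
t 0.1 grasp [0.21607864 0.5592421  0.23679736] slide mm [-519.83 -599.37   17.7 ] dr [-0.0016 -0.0005 -0.4334] F [ 0.42 -1.05 -0.64] Mz [0.02 0.02 0.01] q6 -0.085
```

Call:
{"name": "servo_tool", "arguments": {
  "increments": [
    {"slide":[-260,-300,0],"dr":[0,0,-0.2],"jaw":0.3},
    {"slide":[-520,-600,10],"dr":[0,0,-0.433],"jaw":0.4},
    {"slide":[-520,-600,10],"dr":[0,0,-0.433],"jaw":0.4},
    {"slide":[-520,-600,10],"dr":[0,0,-0.433],"jaw":0.4},
    {"slide":[-520,-600,10],"dr":[0,0,-0.433],"jaw":0.4},
    {"slide":[-520,-600,10],"dr":[0,0,-0.433],"jaw":0.4},
    {"slide":[-520,-600,10],"dr":[0,0,-0.433],"jaw":0.4},
    {"slide":[-520,-600,10],"dr":[0,0,-0.433],"jaw":0.4},
    {"slide":[-520,-600,10],"dr":[0,0,-0.433],"jaw":0.4},
    {"slide":[-520,-600,10],"dr":[0,0,-0.433],"jaw":0.4},
    {"slide":[-520,-600,10],"dr":[0,0,-0.433],"jaw":0.4},
    {"slide":[-520,-600,10],"dr":[0,0,-0.433],"jaw":0.4},
    {"slide":[-520,-600,10],"dr":[0,0,-0.433],"jaw":0.4},
    {"slide":[-520,-600,10],"dr":[0,0,-0.433],"jaw":0.4},
    {"slide":[-520,-600,10],"dr":[0,0,-0.433],"jaw":0.4},
    {"slide":[-520,-600,10],"dr":[0,0,-0.433],"jaw":0.4},
    {"slide":[-520,-600,10],"dr":[0,0,-0.433],"jaw":0.4},
    {"slide":[-520,-600,10],"dr":[0,0,-0.433],"jaw":0.4},
    {"slide":[-520,-600,10],"dr":[0,0,-0.433],"jaw":0.4},
    {"slide":[-520,-600,10],"dr":[0,0,-0.433],"jaw":0.4}
  ]
}}

```text
t: 2.1
tool_pos: [0.4849, -0.1863, 0.3949]
orientation: [-0.103, 3.14, 0.0]
force: [0.1, -0.3, -0.2]
opening: 0.0554
gripper_force: 0.0
```

```bash
python3 -c "
from h import *
go([.485,-.187,.111],183.7);s=read_state();print(s['opening'],s['q'])
im,d=snap('side','side1');cv2.imwrite('pics/c1.png',cv2.resize(im[150:400,120:440,::-1],(768,600)))"
```

```text
t 2.1 grasp [ 0.4849057  -0.18623338  0.22788413] slide mm [-5.0000e-02 -7.7000e-01  1.1688e+02] dr [0.0001 0.0002 0.0011] F [ 0.11 -0.32 -0.16] Mz [ 0.   -0.   -0.04] q6 -2.102
0.05544801076128931 [-4.65554101e-01 -8.40176149e-02  1.72390373e+00  1.95209917e-04
  1.50156872e+00 -2.10207838e+00]
```

View pics/c1.png

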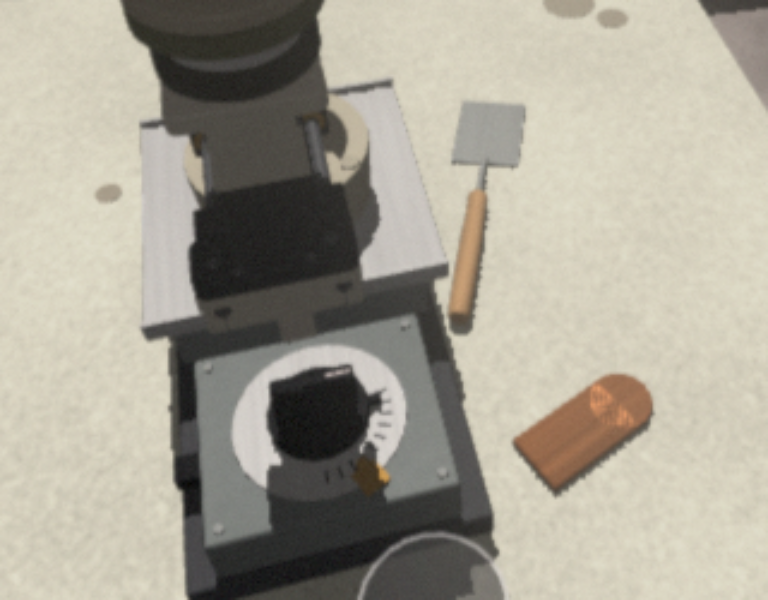

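Call:
{"name": "servo_tool", "arguments": {
  "increments": [
    {"slide":[0,-0.8,40],"dr":[0,0,0],"jaw":0.4},
    {"slide":[0,-0.8,80],"dr":[0,0,0],"jaw":0.4},
    {"slide":[0,-0.8,105],"dr":[0,0,0],"jaw":0.4},
    {"slide":[0,-0.8,117],"dr":[0,0,0],"jaw":0.4},
    {"slide":[0,-0.8,117],"dr":[0,0,0],"jaw":0.4}
  ]
}}

```text
t: 2.65
tool_pos: [0.4845, -0.1873, 0.2764]
orientation: [0.102, -3.137, -0.002]
force: [-0.2, -0.3, -0.4]
opening: 0.0559
gripper_force: 0.0
```

Call:
{"name": "servo_tool", "arguments": {
  "increments": [
    {"slide":[0,0,0],"dr":[0,0,0],"jaw":0.7},
    {"slide":[0,0,0],"dr":[0,0,0],"jaw":1},
    {"slide":[0,0,0],"dr":[0,0,0],"jaw":1},
    {"slide":[0,0,0],"dr":[0,0,0],"jaw":1},
    {"slide":[0,0,0],"dr":[0,0,0],"jaw":1},
    {"slide":[0,0,0],"dr":[0,0,0],"jaw":1},
    {"slide":[0,0,0],"dr":[0,0,0],"jaw":1}
  ],
  "force": 25
}}

```text
t: 3.35
tool_pos: [0.4852, -0.1874, 0.2781]
orientation: [-0.101, 3.14, 0.004]
force: [-1.3, 6.9, 5.7]
opening: 0.0137
gripper_force: 25.0
```

```bash
python3 -c "
from h import *
go([.485,-.187,.123],183.7);s=read_state();print(s['opening'],s['gripper_force'])"
```

```text
t 3.35 grasp [ 0.48519845 -0.18695004  0.11110943] slide mm [  0.17   0.4  -11.89] dr [ 0.0024  0.0002 -0.0002] F [-1.31  6.89  5.67] Mz [1.3  0.24 0.02] q6 -2.104
0.013689172439641267 24.99601185321808
```

Call:
{"name": "servo_tool", "arguments": {
  "increments": [
    {"slide":[0,0.4,-3],"dr":[0,0,0],"jaw":1},
    {"slide":[0,0.4,-6],"dr":[0,0,0],"jaw":1},
    {"slide":[0,0.4,-9],"dr":[0,0,0],"jaw":1},
    {"slide":[0,0.4,-12],"dr":[0,0,0],"jaw":1},
    {"slide":[0,0.4,-12],"dr":[0,0,0],"jaw":1},
    {"slide":[0,0.4,-12],"dr":[0,0,0],"jaw":1}
  ]
}}

```text
t: 3.95
tool_pos: [0.4851, -0.1872, 0.2898]
orientation: [-0.101, 3.14, 0.003]
force: [2.3, 6.6, -0.3]
opening: 0.0141
gripper_force: 25.0
```

```bash
python3 -c "
from h import *
go([.485,-.187,.123],118.5);s=read_state();print(s['opening'],s['gripper_force'])
im,d=snap('side','side2');cv2.imwrite('pics/c2.png',cv2.resize(im[270:400,160:340,::-1],(720,520)))"
```

```text
t 3.95 grasp [ 0.48513831 -0.1869057   0.12277457] slide mm [ 0.13  0.19 -0.23] dr [ 1.5000e-03 -8.0000e-04  1.1378e+00] F [ 2.29  6.59 -0.31] Mz [ 1.05 -0.25  0.01] q6 -2.103
0.01407646813622205 24.993136525154114
```

View pics/c2.png

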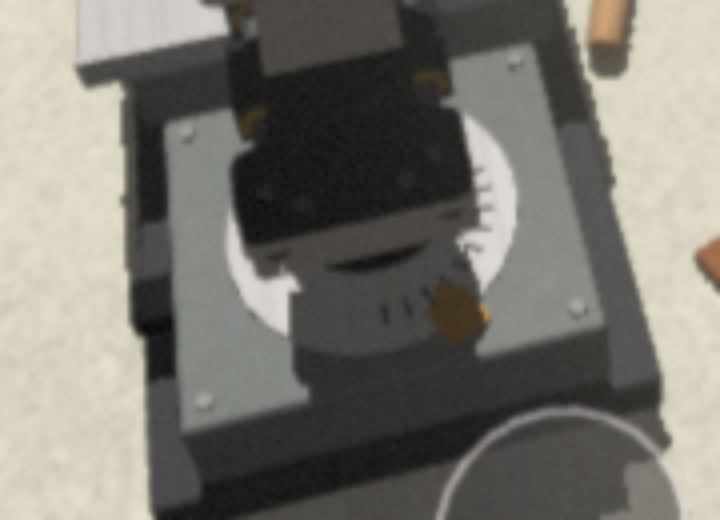

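Call:
{"name": "servo_tool", "arguments": {
  "increments": [
    {"slide":[0,0.2,0],"dr":[0,0,0.12],"jaw":1},
    {"slide":[0,0.2,0],"dr":[0,0,0.24],"jaw":1},
    {"slide":[0,0.2,0],"dr":[0,0,0.36],"jaw":1},
    {"slide":[0,0.2,0],"dr":[0,0,0.48],"jaw":1},
    {"slide":[0,0.2,0],"dr":[0,0,0.6],"jaw":1},
    {"slide":[0,0.2,0],"dr":[0,0,0.72],"jaw":1},
    {"slide":[0,0.2,0],"dr":[0,0,0.84],"jaw":1},
    {"slide":[0,0.2,0],"dr":[0,0,0.92],"jaw":1},
    {"slide":[0,0.2,0],"dr":[0,0,0.97],"jaw":1},
    {"slide":[0,0.2,0],"dr":[0,0,0.97],"jaw":1},
    {"slide":[0,0.2,0],"dr":[0,0,0.97],"jaw":1}
  ]
}}

```text
t: 5.1
tool_pos: [0.4847, -0.188, 0.2897]
orientation: [-1.373, -2.825, 0.002]
force: [-2.3, -1.9, 1.2]
opening: 0.0139
gripper_force: 25.0
```

```bash
python3 -c "
from h import *
go([.485,-.187,.118],118.5);s=read_state();print(s['opening'],s['gripper_force'])
im,d=snap('side','side3');im2,_=snap('top','top3');cv2.imwrite('pics/c3.png',np.hstack([cv2.resize(im[270:400,160:340,::-1],(540,390)),cv2.resize(im2[225:305,385:435,::-1],(244,390))]))"
```

```text
t 5.1 grasp [ 0.48459254 -0.18811059  0.12274413] slide mm [0.63 0.83 4.74] dr [-1.100e-03  1.000e-04  1.689e-01] F [-2.32 -1.94  1.18] Mz [-0.48  0.58 -0.1 ] q6 -1.134
0.013912376865280148 24.99911516904831
```

View pics/c3.png

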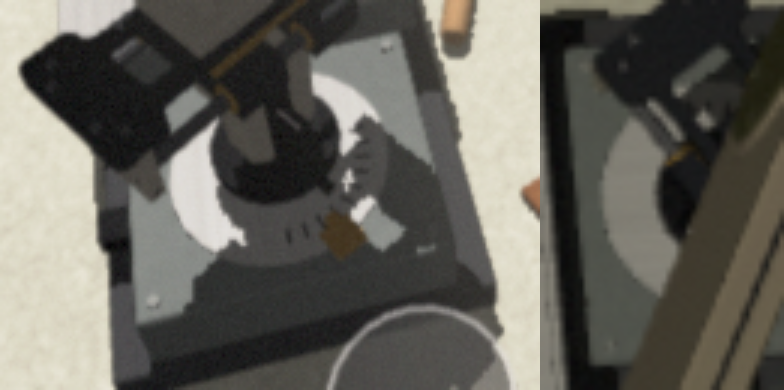

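Call:
{"name": "servo_tool", "arguments": {
  "increments": [
    {"slide":[0,0,1],"dr":[0,0,0],"jaw":1},
    {"slide":[0,0,2],"dr":[0,0,0],"jaw":1},
    {"slide":[0,0,2],"dr":[0,0,0],"jaw":1}
  ]
}}

```text
t: 5.5
tool_pos: [0.4848, -0.188, 0.2877]
orientation: [-1.374, -2.825, 0.002]
force: [-3.9, -4.0, 0.4]
opening: 0.0136
gripper_force: 25.0
```

Call:
{"name": "servo_tool", "arguments": {
  "increments": [
    {"slide":[0,0,1],"dr":[0,0,0],"jaw":1},
    {"slide":[0,0,1.5],"dr":[0,0,0],"jaw":1},
    {"slide":[0,0,1.5],"dr":[0,0,0],"jaw":1}
  ]
}}

```text
t: 5.8
tool_pos: [0.4848, -0.188, 0.2866]
orientation: [-1.374, -2.825, 0.002]
force: [-7.0, -2.7, 4.2]
opening: 0.014
gripper_force: 25.0
```

Call:
{"name": "servo_tool", "arguments": {
  "increments": [
    {"slide":[0,0,0.5],"dr":[0,0,0],"jaw":1},
    {"slide":[0,0,1],"dr":[0,0,0],"jaw":1},
    {"slide":[0,0,1],"dr":[0,0,0],"jaw":1}
  ]
}}

```text
t: 6.1
tool_pos: [0.4848, -0.1879, 0.2859]
orientation: [-1.373, -2.825, 0.002]
force: [-7.1, -1.5, 6.9]
opening: 0.0139
gripper_force: 25.0
```

Call:
{"name": "servo_tool", "arguments": {
  "increments": [
    {"slide":[0,0,0.5],"dr":[0,0,0],"jaw":1},
    {"slide":[0,0,1],"dr":[0,0,0],"jaw":1},
    {"slide":[0,0,1],"dr":[0,0,0],"jaw":1}
  ]
}}

```text
t: 6.4
tool_pos: [0.4848, -0.188, 0.2851]
orientation: [-1.374, -2.825, 0.002]
force: [-8.3, -1.7, 9.4]
opening: 0.0137
gripper_force: 25.0
```

Call:
{"name": "servo_tool", "arguments": {
  "increments": [
    {"slide":[0,0,0],"dr":[0,0,0.03],"jaw":1},
    {"slide":[0,0,0],"dr":[0,0,0.03],"jaw":1}
  ]
}}

```text
t: 6.6
tool_pos: [0.4848, -0.1879, 0.2851]
orientation: [-1.417, -2.804, 0.002]
force: [-7.8, -0.9, 8.8]
opening: 0.0139
gripper_force: 25.0
```

Call:
{"name": "servo_tool", "arguments": {
  "increments": [
    {"slide":[0,0,0],"dr":[0,0,0.03],"jaw":1},
    {"slide":[0,0,0],"dr":[0,0,0.03],"jaw":1}
  ]
}}

```text
t: 6.8
tool_pos: [0.4848, -0.188, 0.2851]
orientation: [-1.459, -2.782, 0.002]
force: [-7.6, -1.6, 9.4]
opening: 0.014
gripper_force: 25.0
```

```bash
python3 -c "
from h import *
go([.485,-.187,.118],118.5)"
```

```text
t 6.8 grasp [ 0.48460549 -0.18811118  0.11810252] slide mm [0.65 0.75 0.1 ] dr [-0.0013  0.0003  0.1076] F [-7.56 -1.63  9.41] Mz [-0.52  1.49  0.16] q6 -1.073
```

Call:
{"name": "servo_tool", "arguments": {
  "increments": [
    {"slide":[0,0,0],"dr":[0,0,0.03],"jaw":1},
    {"slide":[0,0,0],"dr":[0,0,0.03],"jaw":1}
  ]
}}

```text
t: 7.0
tool_pos: [0.4847, -0.188, 0.2846]
orientation: [-1.501, -2.76, 0.002]
force: [-6.0, -4.1, 2.5]
opening: 0.014
gripper_force: 25.0
```

Call:
{"name": "servo_tool", "arguments": {
  "increments": [
    {"slide":[0,0,0],"dr":[0,0,0.03],"jaw":1},
    {"slide":[0,0,0],"dr":[0,0,0.03],"jaw":1}
  ]
}}

```text
t: 7.2
tool_pos: [0.4847, -0.188, 0.2843]
orientation: [-1.542, -2.737, 0.002]
force: [-4.7, -3.5, 2.7]
opening: 0.0134
gripper_force: 25.0
```

Call:
{"name": "servo_tool", "arguments": {
  "increments": [
    {"slide":[0,0,0],"dr":[0,0,0.03],"jaw":1},
    {"slide":[0,0,0],"dr":[0,0,0.03],"jaw":1}
  ]
}}

```text
t: 7.4
tool_pos: [0.4846, -0.1881, 0.2843]
orientation: [-1.583, -2.713, 0.002]
force: [-5.3, -4.2, 1.5]
opening: 0.014
gripper_force: 25.0
```

```bash
python3 -c "
from h import *
go([.485,-.187,.118],118.5)"
```

```text
t 7.4 grasp [ 0.48444958 -0.18822878  0.11727163] slide mm [ 0.77  0.84 -0.73] dr [-0.0015  0.0002  0.0172] F [-5.32 -4.24  1.47] Mz [-0.75  1.07  0.05] q6 -0.983
```

Call:
{"name": "servo_tool", "arguments": {
  "increments": [
    {"slide":[0,0,0],"dr":[0,0,-0.035],"jaw":1},
    {"slide":[0,0,0],"dr":[0,0,-0.035],"jaw":1},
    {"slide":[0,0,1],"dr":[0,0,-0.035],"jaw":1},
    {"slide":[0,0,1],"dr":[0,0,-0.035],"jaw":1}
  ]
}}

```text
t: 7.8
tool_pos: [0.4847, -0.1881, 0.2832]
orientation: [-1.534, -2.741, 0.002]
force: [-4.1, -3.4, 0.8]
opening: 0.0138
gripper_force: 25.0
```

Call:
{"name": "servo_tool", "arguments": {
  "increments": [
    {"slide":[0,0,0.7],"dr":[0,0,0],"jaw":1},
    {"slide":[0,0,1.5],"dr":[0,0,0],"jaw":1},
    {"slide":[0,0,1.5],"dr":[0,0,0],"jaw":1}
  ]
}}

```text
t: 8.1
tool_pos: [0.4847, -0.188, 0.2816]
orientation: [-1.533, -2.741, 0.002]
force: [-3.9, -4.2, 1.5]
opening: 0.0139
gripper_force: 25.0
```

Call:
{"name": "servo_tool", "arguments": {
  "increments": [
    {"slide":[0,0,0.8],"dr":[0,0,0],"jaw":1},
    {"slide":[0,0,1.6],"dr":[0,0,0],"jaw":1},
    {"slide":[0,0,2.4],"dr":[0,0,0],"jaw":1},
    {"slide":[0,0,2.4],"dr":[0,0,0],"jaw":1}
  ]
}}

```text
t: 8.5
tool_pos: [0.4847, -0.188, 0.2792]
orientation: [-1.534, -2.741, 0.002]
force: [-5.2, -3.7, 0.8]
opening: 0.0137
gripper_force: 25.0
```

Call:
{"name": "servo_tool", "arguments": {
  "increments": [
    {"slide":[0,0,0.5],"dr":[0,0,0],"jaw":1},
    {"slide":[0,0,1],"dr":[0,0,0],"jaw":1},
    {"slide":[0,0,1],"dr":[0,0,0],"jaw":1}
  ]
}}

```text
t: 8.8
tool_pos: [0.4847, -0.188, 0.2783]
orientation: [-1.533, -2.741, 0.002]
force: [-3.9, -3.7, 0.4]
opening: 0.0136
gripper_force: 25.0
```

Call:
{"name": "servo_tool", "arguments": {
  "increments": [
    {"slide":[0,0,0.3],"dr":[0,0,0],"jaw":1},
    {"slide":[0,0,0.6],"dr":[0,0,0],"jaw":1},
    {"slide":[0,0,0.6],"dr":[0,0,0],"jaw":1}
  ]
}}

```text
t: 9.1
tool_pos: [0.4847, -0.1881, 0.2781]
orientation: [-1.533, -2.741, 0.002]
force: [-6.5, -3.0, 5.4]
opening: 0.0141
gripper_force: 25.0
```

Call:
{"name": "servo_tool", "arguments": {
  "increments": [
    {"slide":[0,0,0.3],"dr":[0,0,0],"jaw":1},
    {"slide":[0,0,0.3],"dr":[0,0,0],"jaw":1}
  ]
}}

```text
t: 9.3
tool_pos: [0.4847, -0.188, 0.2781]
orientation: [-1.533, -2.741, 0.002]
force: [-6.7, -1.8, 7.1]
opening: 0.0137
gripper_force: 25.0
```

Call:
{"name": "servo_tool", "arguments": {
  "increments": [
    {"slide":[0,0,0],"dr":[0,0,0],"jaw":0.7},
    {"slide":[0,0,0],"dr":[0,0,0],"jaw":0.6},
    {"slide":[0,0,0],"dr":[0,0,0],"jaw":0.5},
    {"slide":[0,0,0],"dr":[0,0,0],"jaw":0.5},
    {"slide":[0,0,0],"dr":[0,0,0],"jaw":0.5}
  ]
}}

```text
t: 9.8
tool_pos: [0.4851, -0.1876, 0.2774]
orientation: [1.534, 2.741, 0.0]
force: [-0.6, 0.7, 0.3]
opening: 0.0454
gripper_force: 0.0
```

Call:
{"name": "servo_tool", "arguments": {
  "increments": [
    {"slide":[0,0,-20],"dr":[0,0,0],"jaw":0.5},
    {"slide":[0,0,-60],"dr":[0,0,0],"jaw":0.5},
    {"slide":[0,0,-100],"dr":[0,0,0],"jaw":0.5},
    {"slide":[0,0,-140],"dr":[0,0,0],"jaw":0.5},
    {"slide":[0,0,-140],"dr":[0,0,0],"jaw":0.5}
  ]
}}

```text
t: 10.3
tool_pos: [0.4863, -0.1882, 0.4246]
orientation: [1.529, 2.732, 0.001]
force: [0.6, 0.0, -0.1]
opening: 0.0464
gripper_force: 0.0
```

```bash
python3 -c "
from h import *
im,d=snap('side','side4');w=world('side',d);r=np.hypot(w[...,0]-.485,w[...,1]+.187);m=(r<.035)&(w[...,2]>.1)&(w[...,2]<.145)
P=w[m]; print(len(P),np.percentile(P[:,2],[50,90,99])); T=P[P[:,2]>np.percentile(P[:,2],99)-.006]; print(cv2.minAreaRect((T[:,:2]*1000).astype(np.float32)))
w0=np.load('pics/sideW.npy');q=w0[(np.hypot(w0[...,0]-.485,w0[...,1]+.187)<.035)&(w0[...,2]>.1)&(w0[...,2]<.145)];print(np.percentile(q[:,2],[50,90,99]))
cv2.imwrite('pics/c4.png',cv2.resize(im[270:400,160:340,::-1],(720,520)))"
```

```text
408 [0.11879174 0.12064467 0.12177179]
((483.6958312988281, -189.58860778808594), (14.032593727111816, 54.35614776611328), 31.84246063232422)
[0.11779159 0.12056848 0.12157421]
```

View pics/c4.png

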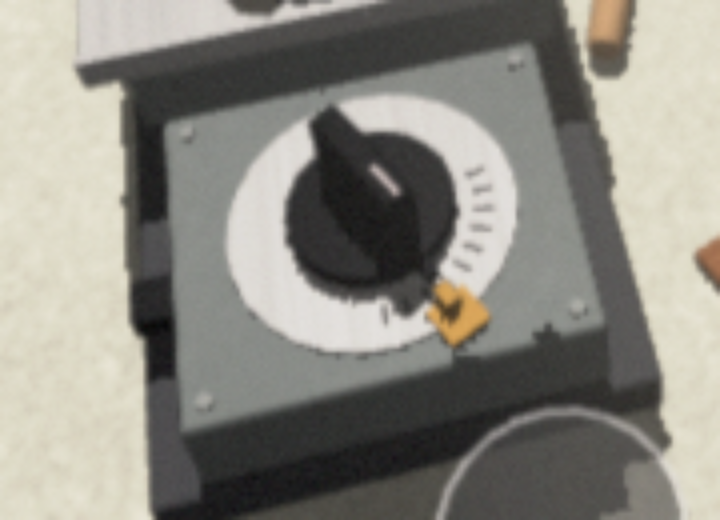

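The picture shows the nose at the tab (about pixel 435,280). The bar's top is back at its starting height and the gripper is clear.

```bash
python3 -c "
from plant import *
print(close_job())"
```

```text
the job is handed in; nothing more can be done
None
```

The knob was pulled up, turned clockwise to the brass tab (about 3° short of its centre), pressed fully home in the catch and let go, and the job is handed in; no verdict came back, but the last picture shows the pointer at the tab and the knob at its starting height.

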